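Charge the vibrating mill and hold its run plunger at half travel

ROBOT

A 6-joint arm with a two-finger parallel gripper is mounted at the origin on the work surface. World frame = base frame: x ahead of the robot, y to its left, z up, the work surface at z = 0. Lengths are in m, angles in rad, forces in N, time in s.
With the tool pointing down it reaches from about 0.425 to 0.95 m from the base axis. Payload 3.5 kg.
Tool frame: the origin (TCP) lies midway between the tips of the shut fingers; the grasp point (between the pads) lies 19 mm behind it (r.grasp_offset is the z of the grasp point in the tool frame, in m); z points along the fingers, y is the direction in which the jaws open and shut (so a half turn about z gives the same grasp; the last joint's range is limited). The gripper opens to 85 mm and grips with 20 to 120 N. Pads are 22 mm wide; open, the fingers measure 114 mm over their backs; the gripper's body (76 mm by 85 mm) begins 54 mm behind the grasp point. The pads swing forward as they close: fully open they stand 13 mm farther back than shut.
Start: joints at [-1.451, 0.286, 1.577, -0, 1.279, -0.15], TCP at [0.18, -0.651, 0.231] pointing down, gripper open.
Joint ranges: [-2.77, 2.77], [-0.9, 2.22], [0.21, 2.48], [-1.53, 4.67], [0.24, 2.81], [-2.84, 2.84]. Speed limits (rad/s): [2.79, 2.79, 3.14, 3.14, 3.14, 3.14].

INTERFACE

Orientations are given as a rotation vector (axis times angle).
In Python, from cell import status, eyes, workorder, finder, r gives the robot as it stands. The module is installed in compiled form; this text tells all that it offers.
- The arm moves only by the tool send_rows, never from a script. Its argument "steps" is a list of rows, each a list of 2 entries, a list of its own where there are three numbers: the shift along the tool's x, y, z in cm, then the turn, a rotation vector about the tool's x, y, z in rad. A call has 1 to 20 rows; each row is the pose to reach, as a shift and turn from the pose commanded when the call began, along the tool's axes at that moment; what a row does not reach only later rows make up. A row lasts 1/8 s, in which the tool goes at most 62.5 mm and 10.7 degrees, less where a joint would pass 70% of its speed; a pose out of reach is approached as far as the arm can. A call with a gripper value outside its range is refused whole. "fingers" is the opening in per cent of the stroke, from 0 (shut) to 100 (fully open), set as the call begins (left out, the last holds). The fingers move at their own pace and stop on an object; the grip force is fixed at half the most. Time passes only in rows, so rows that repeat a pose let the fingers close. It gives the time, the measured TCP pose, the force and the opening at its end, in the units of the state.
- status.observe(): the state, without advancing time (a new reading comes with each control period).
- eyes.camera(name): name is "side" or "top" or "wrist"; returns a dict with "image" (400x640x3 uint8, red, green, blue), "intrinsics" (3x3 intrinsics, pixels), "R" (3x3) and "t" (3): a world point X has camera coordinates R X + t. Camera axes: x right, y down, z forward; pixel columns grow to the right and rows downward; lengths in m; the calibration is good to about 2 mm. The wrist camera is an equidistant fisheye: a pixel r from the principal point sees the ray r / f radians off the axis. A picture is of the moment at which its call begins. There is no depth.
- workorder.job_done(): hands the job in, once; it reports no verdict.
Trained networks look in the newest picture that a camera, given by its name, has taken for a name from the list of things; names that differ only in an ending like _2 or _b are one class to them, and where a whole thing is asked for, a point or a joint stands for the part that bears it (a point fixed in the world has none). Each returns a list of dicts, best first, with "conf" (0 to 1); they miss things now and then, are a little off and sometimes report something else, mostly with a low value. They report only what shows in the picture. A call takes as long as a camera call. They do not tell look-alikes from the thing itself.
- finder.silhouettes(thing, camera): "mask" (400x640 bool, what is visible of it) and "box" ([centre column, centre row, width, height] in pixels, round what is visible of it).
- finder.mark_of(thing, camera): "at" ([row, column] in pixels: a listed point, or the origin of a listed thing).
The state is a dict: "t": time; "joint_positions": joint angles; "qd": joint speeds; "tau": joint torques, N m; "tcp_pos": TCP position; "tool_rot": TCP orientation; "contact_force": force on the tool from outside, world axes, zero at the start; "moment": the same for the moment, N m; "grip_width": finger opening in m.
Only numpy, scipy, OpenCV 4.12 (cv2) and the standard library are available. Lean on these libraries where they do the work, as an engineer would, in place of code of your own. Each camera call takes 0.05 s, during which the arm holds its last target.

TASK

Carry the steel beaker over to the vibrating mill, pour all six white grinding balls into the mill's open bowl, then stand the empty beaker upright on the bench and let go of it. Then, with the fingers, press the black mushroom plunger of the grey run box down to half its travel (12 of its 24 mm) and keep it there, never pushing it to the bottom, which trips the mill: the program finishes while the fingers are still holding the plunger at half travel. Leave the mug and the white bowl where they are.

Things in the scene. Friction and masses are not known exactly. Their poses are not given: they have to be found in the camera images.
- cup: steel beaker, no handle, slightly flared, 85 mm high, 54 mm across at the foot, 66 mm at the rim, wall 2.5 mm, floor 5 mm, 60 to 130 g empty; holds the six balls at first (up to about 35 mm above its foot); stands on the bench to the robot's left or right, the run box on the other side; origin at the centre of its underside, z along its axis to the mouth
- mill: vibrating mill, fixed: round grey motor housing (190 mm across) with an open, empty, round grey plastic bowl on top; bowl 210 mm across outside at the rim, wall 5 mm, rim 165 mm and inner floor 86 mm above the bench, 154 mm across inside at the floor, 200 mm at the rim; origin on its axis at bench level
- mill_rim (a point): centre of the mill bowl's mouth, on its axis, at the height of the rim (165 mm above the bench)
- plunger_top (a point): top centre of the plunger: black flat-topped mushroom head, 48 mm across, 13 mm thick, top 120 mm above the bench at rest, on an 18 mm steel stem. A rubber ring on the stem, 12 mm above the collar at rest, meets the collar's top at half travel
- runbox: run box, fixed: grey block 110 x 110 x 65 mm with a round steel collar (40 mm across) in the middle of its top, up to 80 mm above the bench, out of which the plunger stem rises; origin under its centre at bench level
- plunger (a joint): how far the plunger is pressed down, m: 0 released (up), 0.012 half travel, 0.024 at the bottom stop; a spring returns it, pushing up with 3.5 N at the top, 7.7 N at half and 12 N at the bottom
- ball1: white ceramic grinding ball, 18 mm diameter, 12 g, polished and slippery; origin at its centre; rolls easily; starts in the beaker
- ball2: white ceramic grinding ball, 18 mm diameter, 12 g, polished and slippery; origin at its centre; rolls easily; starts in the beaker
- ball3: white ceramic grinding ball, 18 mm diameter, 12 g, polished and slippery; origin at its centre; rolls easily; starts in the beaker
- ball4: white ceramic grinding ball, 18 mm diameter, 12 g, polished and slippery; origin at its centre; rolls easily; starts in the beaker
- ball5: white ceramic grinding ball, 18 mm diameter, 12 g, polished and slippery; origin at its centre; rolls easily; starts in the beaker
- ball6: white ceramic grinding ball, 18 mm diameter, 12 g, polished and slippery; origin at its centre; rolls easily; starts in the beaker
- mug: bystander: empty terracotta mug with a handle, 84 mm across, 95 mm high; origin at the centre of its underside
- bowl: bystander: empty white footed bowl, 110 mm across, 50 mm high; origin at the centre of its underside
Mind the look-alikes: they are no part of the job. Leave any purple or yellow look-alike of the cup alone. What is shaped like the mill but blue is not meant.

How it is judged:
On the way, in this order (a step that is already met when the one before it is completed fails the run):
1. the beaker is lifted and brought to the mill (height (world z) of cup above 0.08 m and horizontal distance between cup and mill below 0.2 m), for 0.1 s.
2. all six balls lie in the mill's bowl (horizontal distance between each of ball1, ball2, ball3, ball4, ball5, ball6 and mill below 0.098 m and z of ball1 in the frame of mill between 0.08 and 0.15 m and z of ball2 in the frame of mill between 0.08 and 0.15 m and z of ball3 in the frame of mill between 0.08 and 0.15 m and z of ball4 in the frame of mill between 0.08 and 0.15 m and z of ball5 in the frame of mill between 0.08 and 0.15 m and z of ball6 in the frame of mill between 0.08 and 0.15 m), for 0.2 s.
3. the beaker stands upright on the bench, let go (height (world z) of cup between -0.004 and 0.006 m and angle between cup's own z axis and vertical below 0.1 rad and contact force between the fingers and cup below 0.1 N and linear speed of cup below 0.03 m/s), for 0.3 s.
4. the fingers hold the plunger at half travel (8 to 16 mm) for a second (value of joint plunger between 0.008 and 0.016 m and contact force between the fingers and runbox above 2 N), for 1 s.
At the end, for the whole second after the job is handed in: All six balls are in the mill's bowl; the beaker stands upright on the bench (within 0.1 rad), still and not touched by the fingers; the fingers push on the plunger with more than 2 N and hold it 12 mm down, give or take 4 mm, through the last second (all of step 2 and all of step 3 and all of step 4); the arm keeps its last pose, push and grip.
It fails at once if the plunger is pushed to the bottom (more than 21.5 mm) (value of joint plunger above 0.0215 m).
It fails at once if a bystander is moved by more than 30 mm or tipped over (distance of any of mug, bowl from where it was at the start of the episode above 0.03 m or angle between any of mug, bowl's own z axis and vertical above 0.5 rad).
It also fails if it takes over 72 s, if anything falls off the work surface, if the arm or the gripper's body presses on something with over 40 N, if the wrist force passes 120 N, or if a joint passes its speed limit or range.

## Working session

There is one attempt and no reset: what is moved stays moved. The work goes in short steps, Python scripts to look and compute and a tool call to move; the robot and the scene stay as the last step left them, time stands still between calls to the robot, and variables do not carry over. Pictures are saved under pics/ and viewed, and the job is handed in when it is done.

Besides the shell and the picture viewer there is one more tool, called after "Request:" as name(argument=value, ...), one argument or row to a line, values as JSON. send_rows: Moves the arm, as the interface text tells. Its arguments: {"type":"object","properties":{"steps":{"type":"array","items":{"type":"array"}},"fingers":{"type":"number"}},"required":["steps"]}

```bash
mkdir -p pics; ls; cat > h.py <<'E'
import numpy as np, cv2
from cell import status, eyes, workorder, finder, r
def save(name,fn):
    c=eyes.camera(name); cv2.imwrite('pics/'+fn,c['image'][:,:,::-1].copy()); return c
def ray(c,px): # px=(col,row)
    K=c['intrinsics'];R=np.array(c['R']);t=np.array(c['t'])
    d=np.array([(px[0]-K[0][2])/K[0][0],(px[1]-K[1][2])/K[1][1],1.])
    return -R.T@t, R.T@d
def atz(c,px,z):
    o,d=ray(c,px); return o+d*(z-o[2])/d[2]
def proj(c,X):
    p=np.array(c['R'])@np.array(X)+np.array(c['t']); p=np.array(c['intrinsics'])@p; return p[:2]/p[2]
E
python3 - <<'E'
from h import *
s=status.observe(); print({k:np.round(v,3) for k,v in s.items()})
for n in ['side','top','wrist']:
    c=save(n,n+'0.png'); print(n,c['intrinsics'],-np.array(c['R']).T@c['t'])
    if n!='wrist':
        for th in ['cup','mill','mill_rim','runbox','plunger_top','mug','bowl']:
            for f in finder.mark_of(th,n): print(th,np.round(f['conf'],2),np.round(f['at'],1), np.round(atz(c,f['at'][::-1],{'mill_rim':.165,'plunger_top':.12}.get(th,0)),3))
E
```

```text
pics
{'t': np.float64(0.0), 'joint_positions': array([-1.451,  0.287,  1.578,  0.   ,  1.279, -0.15 ]), 'qd': array([ 0.   ,  0.   , -0.002, -0.   ,  0.001,  0.001]), 'tau': array([ 1.0000e-03, -4.0598e+01, -2.9263e+01, -0.0000e+00,  6.0000e-03,
        0.0000e+00]), 'tcp_pos': array([ 0.18, -0.65,  0.23]), 'tool_rot': array([-3.111, -0.422, -0.   ]), 'contact_force': array([-0.034,  0.537,  0.205]), 'moment': array([ 0.016, -0.01 ,  0.04 ]), 'grip_width': np.float64(0.086)}
side [[375.21452293   0.         319.1765926 ]
 [  0.         375.21452293 199.22552832]
 [  0.           0.           1.        ]] [ 0.48584141 -0.75663111  0.67812395]
cup 0.75 [322.8 258.9] [ 0.404 -0.205  0.   ]
cup 0.71 [363.7 267.2] [ 0.423 -0.306  0.   ]
cup 0.56 [347.4 321.7] [ 0.534 -0.283  0.   ]
mill 0.8 [171.  258.9] [0.389 0.488 0.   ]
mill 0.64 [239.  330.5] [0.599 0.06  0.   ]
mill 0.46 [168.6 262.1] [0.401 0.505 0.   ]
mill_rim 0.86 [191.5 327.9] [0.591 0.051 0.165]
mill_rim 0.84 [131.6 252.5] [0.385 0.47  0.165]
runbox 0.67 [189.1 330. ] [0.634 0.325 0.   ]
runbox 0.59 [203.  263.8] [0.41 0.27 0.
[... 472 characters left out ...]
419 -0.309  0.   ]
cup 0.22 [195.4 327.5] [0.603 0.059 0.   ]
mill 0.66 [273.1 173.6] [0.385 0.485 0.   ]
mill 0.63 [197.2 321.8] [0.598 0.075 0.   ]
mill_rim 0.79 [279.9 150.8] [0.384 0.482 0.165]
mill_rim 0.73 [193.1 325. ] [0.595 0.065 0.165]
runbox 0.72 [263.9 244.2] [0.411 0.289 0.   ]
plunger_top 0.74 [266.7 237.1] [0.413 0.284 0.12 ]
plunger_top 0.18 [172.9 427.6] [ 0.651 -0.193  0.12 ]
mug 0.93 [170.9 429.2] [ 0.673 -0.224  0.   ]
mug 0.21 [193.5 326.4] [0.608 0.063 0.   ]
bowl 0.97 [149.6 249.9] [0.732 0.279 0.   ]
wrist [[309.70691629   0.         323.07569541]
 [  0.         309.70691629 199.20493164]
 [  0.           0.           1.        ]] [ 0.25651035 -0.62885597  0.37528906]
```

View pics/top0.png

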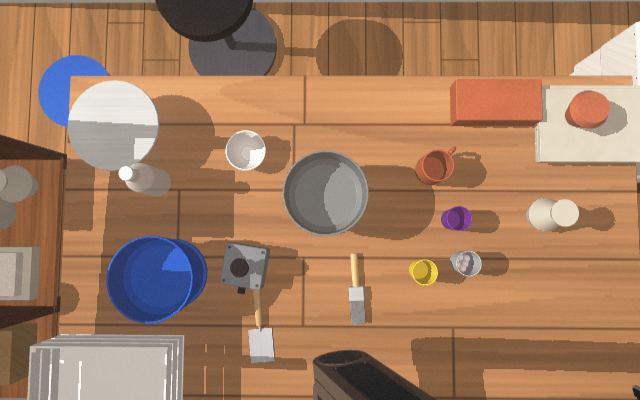

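View pics/side0.png

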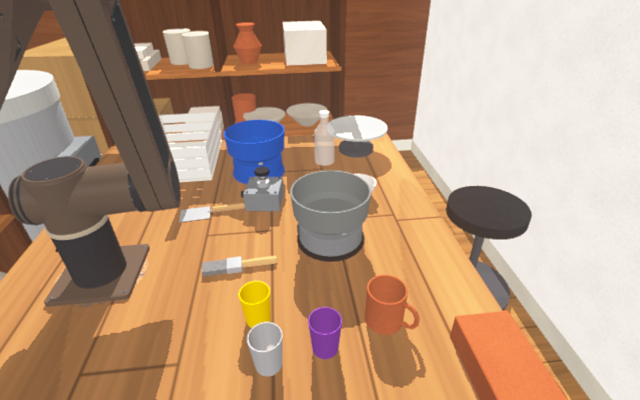

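```bash
cat > fit.py <<'E'
from h import *
from scipy.optimize import minimize
def circ(x,y,z,rad): 
    a=np.linspace(0,2*np.pi,60,endpoint=False); return np.c_[x+rad*np.cos(a),y+rad*np.sin(a),np.full(60,z)]
def hull(c,rings,x,y):
    P=np.vstack([circ(x,y,z,rad) for z,rad in rings]); px=np.array([proj(c,p) for p in P])
    S=16; m=np.zeros((400,640),np.uint8)
    cv2.fillConvexPoly(m,cv2.convexHull(np.round(px*S).astype(np.int32)),1,shift=4,lineType=8); return m.astype(bool)
def fit(cs,masks,rings,x0):
    def cost(v): 
        s=0
        for c,m in zip(cs,masks):
            h=hull(c,rings,*v); s+=1-(h&m).sum()/(h|m).sum()
        return s
    b=minimize(cost,x0,method='Nelder-Mead',options=dict(initial_simplex=np.array([x0,np.add(x0,[.015,0]),np.add(x0,[0,.015])]),xatol=2e-4))
    return b.x,b.fun
E
python3 - <<'E'
from fit import *
S={'cup':([(0,.027),(.085,.033)],(.42,-.308)),'mill':([(0,.095),(.08,.095),(.165,.105)],(.595,.06)),'mug':([(0,.042),(.095,.042)],(.673,-.225))}
C={n:eyes.camera(n) for n in ['top','side']}
cand={}
for th,(rings,x0) in S.items():
    for n,c in C.items():
        best=None
        for f in finder.silhouettes(th,n):
            h=hull(c,rings,*x0); iou=(h&f['mask']).sum()/(h|f['mask']).sum()
            if best is None or iou>best[0]: best=(iou,f['mask'],f['conf'])
        cand[n]=best; print(th,n,round(best[0],3),best[2])
    for ns in (['top'],['side'],['top','side']):
        print(ns,fit([C[n] for n in ns],[cand[n][1] for n in ns],rings,x0))
# plunger: dark
for n,c in C.items():
    for f in finder.silhouettes('plunger_top',n)+finder.silhouettes('runbox',n): print(n,f['conf'],f['box'])
    u,v=proj(c,(.413,.28,.12)); u,v=int(u),int(v)
    g=c['image'][v-30:v+40,u-40:u+40].copy(); cv2.imwrite(f'pics/pl_{n}.png',cv2.resize(g[:,:,::-1],None,fx=7,fy=7,interpolation=cv2.INTER_CUBIC)); print(u,v)
E
```

```text
cup top 0.605 0.73
cup side 0.795 0.65
['top'] (array([ 0.42502213, -0.30464116]), np.float64(0.30188679245283023))
['side'] (array([ 0.42547638, -0.30604055]), np.float64(0.06499080318822803))
['top', 'side'] (array([ 0.4250787 , -0.30440262]), np.float64(0.3741965397557163))
mill top 0.94 0.96
mill side 0.935 0.65
['top'] (array([0.59648723, 0.06492822]), np.float64(0.039110813972923264))
['side'] (array([0.59998633, 0.06189511]), np.float64(0.04685768561025805))
['top', 'side'] (array([0.59848154, 0.06192012]), np.float64(0.09445300236075027))
mug top 0.857 0.67
mug side 0.789 0.87
['top'] (array([ 0.67660965, -0.22641821]), np.float64(0.0691126279863481))
['side'] (array([ 0.67848903, -0.22712019]), np.float64(0.12764193949440528))
['top', 'side'] (array([ 0.67738225, -0.22628796]), np.float64(0.20986419580766957))
top 0.56 [241.2, 267.1, 20.0, 22.4]
top 0.69 [243.8, 266.8, 51.3, 52.8]
238 266
side 0.52 [261.7, 174.6, 12.0, 9.8]
side 0.9 [262.6, 190.3, 40.4, 44.0]
261 168
```

```bash
python3 - <<'E'
import cv2,numpy as np
a=cv2.imread('pics/pl_top.png');b=cv2.imread('pics/pl_side.png');im=np.hstack([a,b]);cv2.imwrite('pics/pl.png',cv2.resize(im,(800,350)))
E
python3 - <<'E'
from fit import *
C={n:eyes.camera(n) for n in ['top','side']}
for n,c in C.items():
    u,v=map(int,proj(c,(.413,.28,.115)))
    g=c['image'].max(2)<45; m=np.zeros_like(g); m[v-22:v+22,u-22:u+22]=g[v-22:v+22,u-22:u+22]
    k,l,st,ce=cv2.connectedComponentsWithStats(m.astype(np.uint8))
    i=1+np.argmax(st[1:,4]); print(n,st[i],ce[i]); 
    print(fit([c],[l==i],[(.107,.024),(.12,.024)],(.413,.28)))
s=status.observe(); 
from scipy.spatial.transform import Rotation as Ro
print(Ro.from_rotvec(s['tool_rot']).as_matrix().round(2)); c=eyes.camera('wrist'); print(np.array(c['R']).T.round(2), Ro.from_rotvec(s['tool_rot']).as_matrix().T@(-np.array(c['R']).T@c['t']-s['tcp_pos']),r.grasp_offset,[a for a in dir(r) if a[0]!='_'],s['t'])
E
```

```text
top [248 267   1   1   1] [248. 267.]
(array([0.41311719, 0.27642578]), np.float64(0.9970149253731343))Traceback (most recent call last):
  File "<stdin>", line 7, in <module>
    return _wrapfunc(a, 'argmax', axis=axis, out=out, **kwds)
    return bound(*args, **kwds)
ValueError: attempt to get argmax of an empty sequence
```

View pics/pl.png

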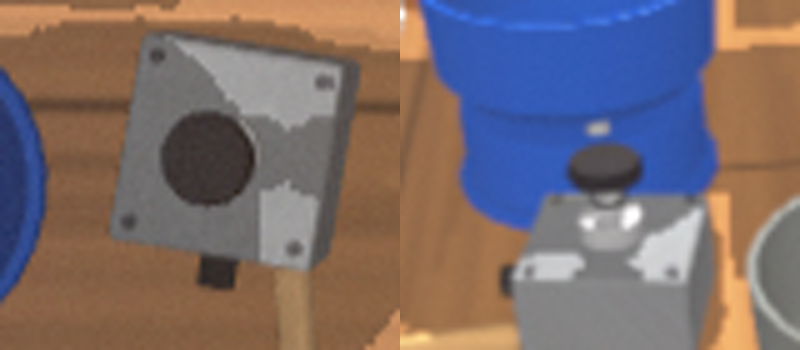

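View pics/wrist0.png

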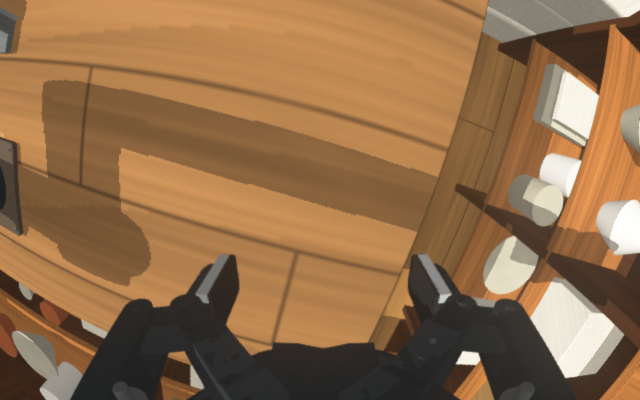

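```bash
python3 - <<'E'
from fit import *
from scipy.spatial.transform import Rotation as Ro
C={n:eyes.camera(n) for n in ['top','side']}
for n,c in C.items():
    u,v=map(int,proj(c,(.413,.28,.115)))
    g=c['image'].max(2)<75; m=np.zeros_like(g); m[v-14:v+15,u-14:u+18]=g[v-14:v+15,u-14:u+18]
    k,l,st,ce=cv2.connectedComponentsWithStats(m.astype(np.uint8))
    i=1+np.argmax(st[1:,4]); print(n,st[i],ce[i]); 
    print(fit([c],[l==i],[(.107,.024),(.12,.024)],(.413,.28)))
s=status.observe(); 
M=Ro.from_rotvec(s['tool_rot']).as_matrix()
print(M.round(3)); c=eyes.camera('wrist'); print((np.array(c['R'])@M).round(2), M.T@(-np.array(c['R']).T@c['t']-s['tcp_pos']),r.grasp_offset,[a for a in dir(r) if a[0]!='_'],s['t'])
E
```

```text
top [230 259  19  18 270] [239.11111111 267.45925926]
(array([0.41108105, 0.28144287]), np.float64(0.19402985074626866))
side [255 171  14   5  42] [261.42857143 173.4047619 ]
(array([0.41030469, 0.28580078]), np.float64(0.7439024390243902))
[[ 0.964  0.267 -0.   ]
 [ 0.267 -0.964  0.   ]
 [-0.    -0.    -1.   ]]
[[-0.    1.   -0.  ]
 [-0.95 -0.   -0.31]
 [-0.31 -0.    0.95]] [ 0.07961157 -0.0005109  -0.14395551] -0.0187 ['MotionError', 'grasp_offset'] 1.65
```

```bash
cat > g.py <<'E'
from h import *
from scipy.spatial.transform import Rotation as Ro
def Rtool(psi,al,roll=0):
    # heading psi deg, alpha deg from straight down; tool x up
    p,a=np.radians([psi,al]); u=np.array([np.cos(p),np.sin(p),0]); k=np.array([0,0,1.])
    z=np.sin(a)*u-np.cos(a)*k; x=np.cos(a)*u+np.sin(a)*k; y=np.cross(z,x)
    return np.c_[x,y,z]@Ro.from_euler('z',roll,degrees=True).as_matrix()
def rel(tcp,R,cur=None):
    s=status.observe(); p0=s['tcp_pos'];R0=Ro.from_rotvec(s['tool_rot']).as_matrix()
    if cur: p0,R0=cur
    print('row',(R0.T@(np.array(tcp)-p0)*100).round(2),Ro.from_matrix(R0.T@R).as_rotvec().round(3))
def tcp_of(grasp,R): return np.array(grasp)+R[:,2]*0.0187
def show():
    s=status.observe(); print('t',s['t'],'q',np.round(s['joint_positions'],3),'tcp',np.round(s['tcp_pos'],4),'F',np.round(s['contact_force'],2),'w',s['grip_width']); print(Ro.from_rotvec(s['tool_rot']).as_matrix().round(3))
E
python3 - <<'E'
from g import *
R=Rtool(20,45); rel((.30,-.40,.25),R)
E
```

```text
row [ 18.25 -20.95  -1.87] [ 0.031  0.785 -0.075]
```

Request:
send_rows(
  steps=[
    [[4,-5,-0.5],[0.01,0.18,-0.02]],
    [[9,-10,-1],[0.02,0.36,-0.04]],
    [[14,-15,-1.5],[0.03,0.55,-0.06]],
    [[18.25,-20.95,-1.87],[0.031,0.785,-0.075]],
    [[18.25,-20.95,-1.87],[0.031,0.785,-0.075]],
  ],
  fingers=85,
)

```text
t: 2.33
tcp_pos: [0.3, -0.3972, 0.2487]
tool_rot: [-2.74, -0.481, -1.139]
contact_force: [0.1, 0.0, 0.8]
grip_width: 0.0729
```

```bash
python3 - <<'E'
from g import *
show()
E
```

```text
t 2.325 q [-1.499 -0.104  2.103  0.756  1.456 -0.491] tcp [ 0.3    -0.3972  0.2487] F [0.08 0.02 0.77] w 0.07290206722005502
[[ 0.663  0.342  0.666]
 [ 0.239 -0.94   0.244]
 [ 0.709 -0.003 -0.705]]
```

```bash
python3 - <<'E'
from g import *
R=Rtool(20,75); rel(tcp_of(np.array([.424,-.3055,.05])-.12*R[:,2],R),R)
E
```

```text
row [-8.71 -4.33 15.72] [-0.001  0.521 -0.002]
```

Request:
send_rows(
  steps=[
    [[-2,-1,3.5],[0,0.15,0]],
    [[-4.4,-2.2,8],[0,0.3,0]],
    [[-6.5,-3.3,12],[0,0.45,0]],
    [[-8.7,-4.35,15.7],[0,0.52,0]],
    [[-8.7,-4.35,15.7],[0,0.52,0]],
    [[-8.7,-4.35,15.7],[0,0.52,0]],
  ],
  fingers=95,
)

```text
t: 3.08
tcp_pos: [0.3317, -0.344, 0.0792]
tool_rot: [-2.308, -0.41, -1.764]
contact_force: [0.0, -0.2, 1.2]
grip_width: 0.081
```

```bash
python3 - <<'E'
from g import *
show()
for n in ['side','wrist']: save(n,n+'1.png')
R=Rtool(20,75); rel(tcp_of(np.array([.424,-.3055,.05]),R),R)
E
```

```text
t 3.075 q [-1.56   0.374  2.25   1.15   1.499 -1.088] tcp [ 0.3317 -0.344   0.0792] F [ 0.   -0.19  1.21] w 0.08102198622555969
[[ 0.246  0.342  0.907]
 [ 0.093 -0.94   0.329]
 [ 0.965  0.004 -0.263]]
row [-0.25 -0.57 12.33] [0.002 0.006 0.007]
```

View pics/side1.png

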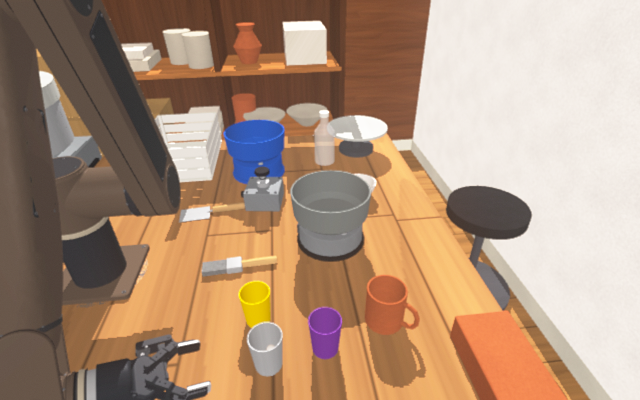

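View pics/wrist1.png

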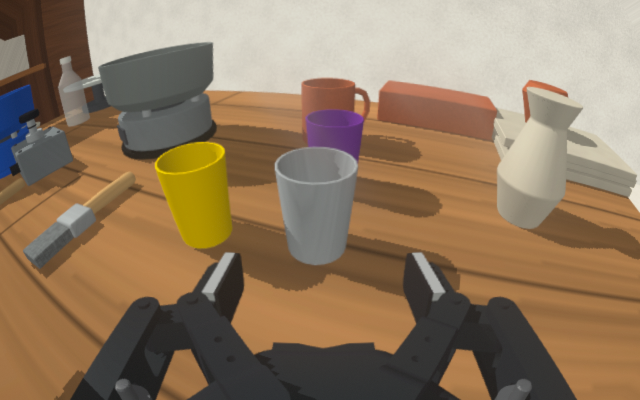

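Request:
send_rows(
  steps=[
    [[-0.1,-0.57,3],[0,0,0]],
    [[-0.2,-0.57,6.5],[0,0,0]],
    [[-0.25,-0.57,9.5],[0,0,0]],
    [[-0.25,-0.57,12],[0,0,0]],
    [[-0.25,-0.57,12.3],[0,0,0]],
    [[-0.25,-0.57,12.3],[0,0,0]],
  ],
)

```text
t: 3.92
tcp_pos: [0.4409, -0.2978, 0.0446]
tool_rot: [-2.307, -0.411, -1.765]
contact_force: [-0.3, 0.0, 0.5]
grip_width: 0.0811
```

```bash
python3 - <<'E'
from g import *
show()
save('wrist','wrist2.png')
E
```

```text
t 3.925 q [-1.29   0.464  2.236  1.396  1.359 -1.124] tcp [ 0.4409 -0.2978  0.0446] F [-0.33  0.01  0.55] w 0.08105657876540301
[[ 0.245  0.342  0.907]
 [ 0.094 -0.94   0.329]
 [ 0.965  0.004 -0.263]]
```

View pics/wrist2.png

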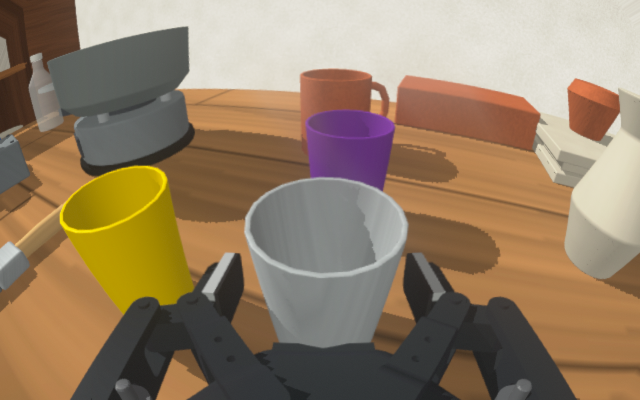

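Request:
send_rows(
  steps=[
    [[0,0,0.5],[0,0,0]],
    [[0,0,0.5],[0,0,0]],
  ],
)

```text
t: 4.22
tcp_pos: [0.445, -0.2952, 0.0416]
tool_rot: [-2.306, -0.406, -1.763]
contact_force: [-0.5, -0.4, 0.5]
grip_width: 0.0812
```

Request:
send_rows(
  steps=[
    [[0,0,0],[0,0,0]],
    [[0,0,0],[0,0,0]],
    [[0,0,0],[0,0,0]],
    [[0,0,0],[0,0,0]],
    [[0,0,0],[0,0,0]],
  ],
  fingers=0,
)

```text
t: 4.85
tcp_pos: [0.4452, -0.2951, 0.0418]
tool_rot: [-2.305, -0.406, -1.764]
contact_force: [-1.5, -1.5, 2.9]
grip_width: 0.0605
```

```bash
python3 - <<'E'
from g import *
show()
save('wrist','wrist3.png')
E
```

```text
t 4.85 q [-1.278  0.472  2.234  1.407  1.355 -1.125] tcp [ 0.4452 -0.2951  0.0418] F [-1.54 -1.45  2.93] w 0.060505385258841776
[[ 0.246  0.342  0.907]
 [ 0.09  -0.94   0.33 ]
 [ 0.965  0.    -0.262]]
```

View pics/wrist3.png

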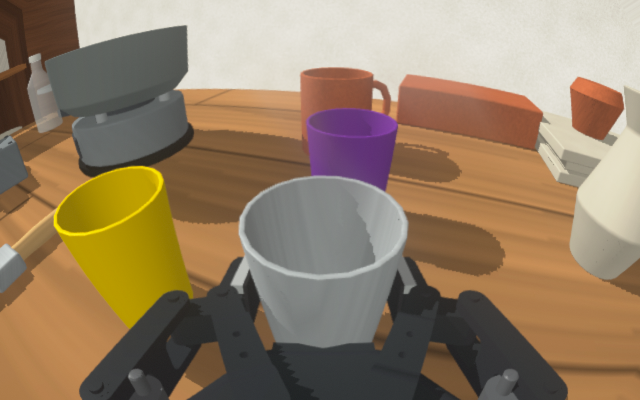

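```bash
python3 - <<'E'
from g import *
R0=Rtool(20,75); p0=tcp_of((.4272,-.3017,.0467),R0)
s=status.observe();cur=(s['tcp_pos'],Ro.from_rotvec(s['tool_rot']).as_matrix())
g0=cur[0]-.0187*cur[1][:,2]; print(g0)
gE=np.array([.542,.088,.27])
for f,z in [(0,.12),(0,.18),(0,.24),(0,.29)]: rel(tcp_of((g0[0],g0[1],z),cur[1]),cur[1])
for i in range(1,12):
    f=i/11; R=Ro.from_euler('z',60*f,degrees=True).as_matrix()@cur[1]
    rel(tcp_of(((1-f)*g0[0]+f*gE[0],(1-f)*g0[1]+f*gE[1],.29+f*(gE[2]-.29)),R),R)
E
```

```text
[ 0.42827542 -0.30124287  0.04670051]
row [ 7.07  0.   -1.92] [0. 0. 0.]
row [12.87  0.   -3.49] [0. 0. 0.]
row [ 1.866e+01  1.000e-02 -5.060e+00] [0. 0. 0.]
row [ 2.348e+01  1.000e-02 -6.360e+00] [0. 0. 0.]
row [23.88 -3.14 -4.22] [ 0.092  0.    -0.025]
row [24.27 -6.28 -2.09] [ 0.184  0.    -0.05 ]
row [ 2.465e+01 -9.420e+00  2.000e-02] [ 0.276  0.    -0.075]
row [ 25.03 -12.55   2.12] [ 0.368  0.    -0.1  ]
row [ 25.41 -15.68   4.2 ] [ 0.459  0.    -0.125]
row [ 25.78 -18.8    6.27] [ 0.551  0.    -0.149]
row [ 26.15 -21.91   8.33] [ 0.643  0.    -0.174]
row [ 26.52 -25.02  10.37] [ 0.735  0.    -0.199]
row [ 26.88 -28.11  12.4 ] [ 0.827  0.    -0.224]
row [ 27.24 -31.19  14.42] [ 0.919  0.    -0.249]
row [ 27.6  -34.25  16.44] [ 1.011  0.    -0.274]
```

Request:
send_rows(
  steps=[
    [[2,0,-0.5],[0,0,0]],
    [[7,0,-1.9],[0,0,0]],
    [[12.9,0,-3.5],[0,0,0]],
    [[18.7,0,-5.1],[0,0,0]],
    [[23.5,0,-6.4],[0,0,0]],
    [[23.9,-3.1,-4.2],[0.092,0,-0.025]],
    [[24.3,-6.3,-2.1],[0.184,0,-0.05]],
    [[24.65,-9.4,0],[0.276,0,-0.075]],
    [[25,-12.55,2.1],[0.368,0,-0.1]],
    [[25.4,-15.7,4.2],[0.459,0,-0.125]],
    [[25.8,-18.8,6.3],[0.551,0,-0.149]],
    [[26.15,-21.9,8.3],[0.643,0,-0.174]],
    [[26.5,-25,10.4],[0.735,0,-0.199]],
    [[26.9,-28.1,12.4],[0.827,0,-0.224]],
    [[27.2,-31.2,14.4],[0.919,0,-0.249]],
    [[27.6,-34.25,16.45],[1.011,0,-0.274]],
    [[27.6,-34.25,16.45],[1.011,0,-0.274]],
    [[27.6,-34.25,16.45],[1.011,0,-0.274]],
  ],
)

```text
t: 7.15
tcp_pos: [0.5447, 0.1062, 0.2634]
tool_rot: [-1.548, -1.296, -1.179]
contact_force: [-0.0, 0.2, -1.2]
grip_width: 0.0609
```

```bash
python3 - <<'E'
from g import *
show()
save('wrist','wrist4.png');save('side','side4.png');save('top','top4.png')
E
```

```text
t 7.15 q [-0.449  0.129  2.065  1.194  1.631 -0.669] tcp [0.5447 0.1062 0.2634] F [-0.01  0.17 -1.15] w 0.06093804944156518
[[ 0.048  0.985  0.167]
 [ 0.259 -0.174  0.95 ]
 [ 0.965 -0.003 -0.263]]
```

View pics/wrist4.png

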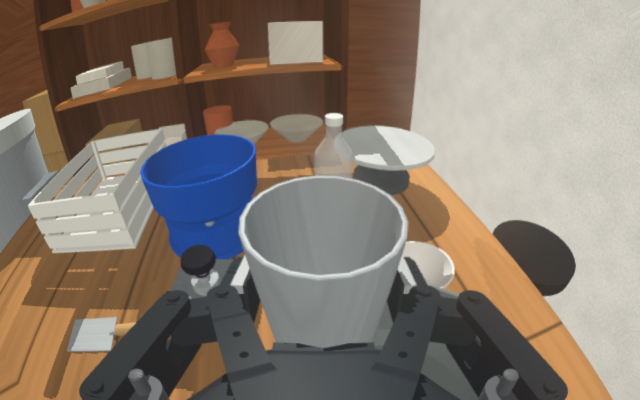

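View pics/side4.png

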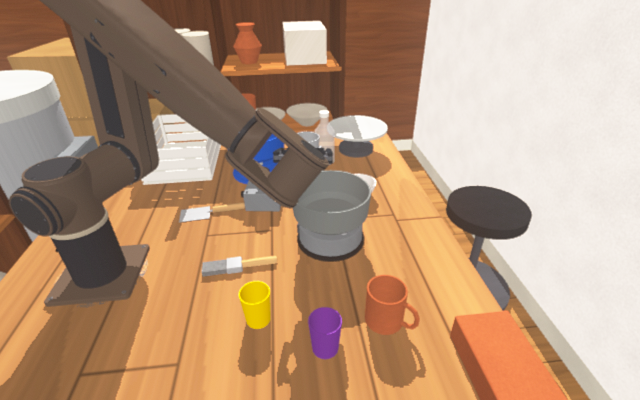

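View pics/top4.png

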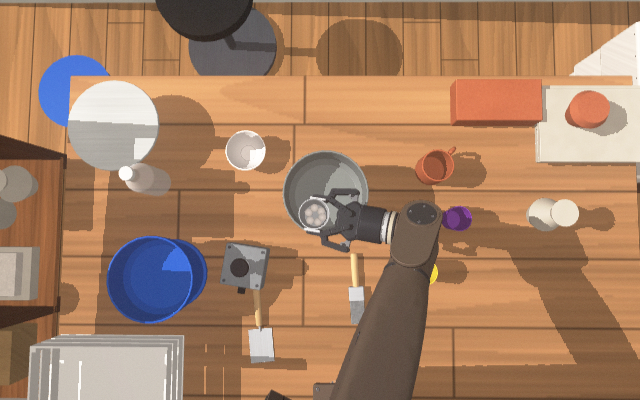

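Request:
send_rows(
  steps=[
    [[-1,0,0.27],[0,0,0.18]],
    [[-2,0,0.54],[0,0,0.36]],
    [[-2.7,0,0.73],[0,0,0.54]],
    [[-2.7,0,0.73],[0,0,0.72]],
    [[-2.7,0,0.73],[0,0,0.9]],
    [[-2.7,0,0.73],[0,0,1.06]],
    [[-2.7,0,0.73],[0,0,1.17]],
    [[-2.7,0,0.73],[0,0,1.28]],
    [[-2.7,0,0.73],[0,0,1.38]],
    [[-2.7,0,0.73],[0,0,1.48]],
    [[-2.7,0,0.73],[0,0,1.58]],
    [[-2.7,0,0.73],[0,0,1.68]],
    [[-2.7,0,0.73],[0,0,1.78]],
    [[-2.7,0,0.73],[0,0,1.88]],
    [[-2.7,0,0.73],[0,0,1.98]],
    [[-2.7,0,0.73],[0,0,2.1]],
    [[-2.7,0,0.73],[0,0,2.25]],
    [[-2.7,0,0.73],[0,0,2.35]],
    [[-2.7,0,0.73],[0,0,2.35]],
    [[-2.7,0,0.73],[0,0,2.35]],
  ],
)

```text
t: 9.8
tcp_pos: [0.5453, 0.1055, 0.2369]
tool_rot: [-1.65, 0.852, 0.421]
contact_force: [0.5, -0.6, -0.7]
grip_width: 0.0605
```

```bash
python3 - <<'E'
from g import *
show()
save('wrist','wrist5.png');save('side','side5.png');save('top','top5.png')
import cv2
a=cv2.imread('pics/top5.png')[140:250,270:440]; cv2.imwrite('pics/top5c.png',cv2.resize(a,None,fx=4,fy=4,interpolation=cv2.INTER_CUBIC))
E
```

```text
t 9.8 q [-0.451  0.174  2.073  1.193  1.611  1.628] tcp [0.5453 0.1055 0.2369] F [ 0.48 -0.55 -0.66] w 0.06045697983334317
[[ 0.669 -0.724  0.168]
 [-0.305 -0.061  0.95 ]
 [-0.677 -0.687 -0.262]]
```

View pics/wrist5.png

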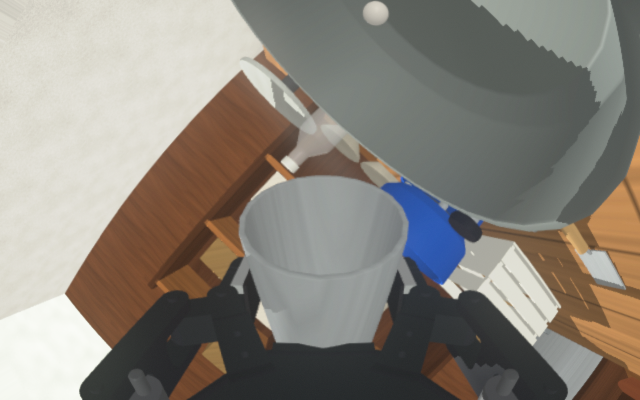

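View pics/side5.png

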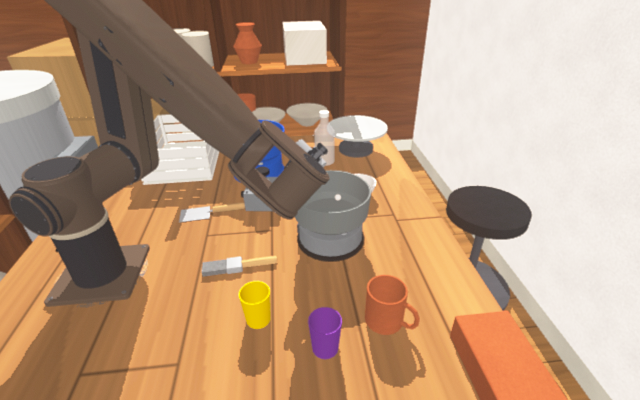

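View pics/top5c.png

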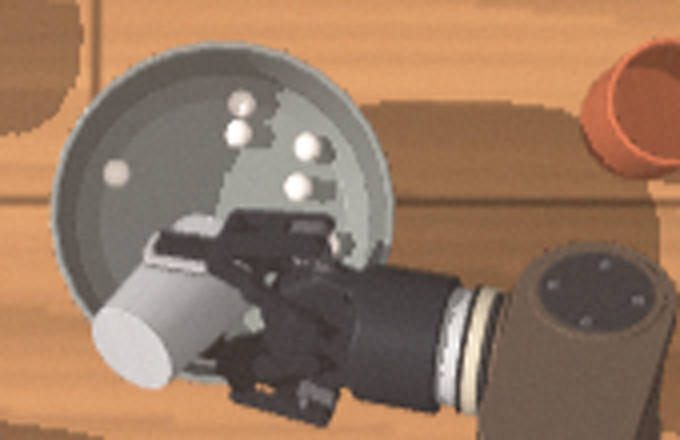

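Request:
send_rows(
  steps=[
    [[-1,-1,-0.4],[0,0,-0.1]],
    [[-2,-2,-0.8],[0,0,-0.28]],
    [[-3.4,-3.4,-1.3],[0,0,-0.46]],
    [[-3.4,-3.4,-1.3],[0,0,-0.64]],
    [[-3.4,-3.4,-1.3],[0,0,-0.82]],
    [[-3.4,-3.4,-1.3],[0,0,-1.0]],
    [[-3.4,-3.4,-1.3],[0,0,-1.18]],
    [[-3.4,-3.4,-1.3],[0,0,-1.36]],
    [[-3.4,-3.4,-1.3],[0,0,-1.54]],
    [[-3.4,-3.4,-1.3],[0,0,-1.72]],
    [[-3.4,-3.4,-1.3],[0,0,-1.9]],
    [[-3.4,-3.4,-1.3],[0,0,-2.08]],
    [[-3.4,-3.4,-1.3],[0,0,-2.24]],
    [[-3.4,-3.4,-1.3],[0,0,-2.35]],
    [[-3.4,-3.4,-1.3],[0,0,-2.35]],
    [[-3.4,-3.4,-1.3],[0,0,-2.35]],
  ],
)

```text
t: 11.95
tcp_pos: [0.545, 0.1061, 0.2865]
tool_rot: [-1.547, -1.296, -1.181]
contact_force: [0.1, -0.5, -1.9]
grip_width: 0.0607
```

```bash
python3 - <<'E'
from g import *
show()
s=status.observe();cur=(s['tcp_pos'],Ro.from_rotvec(s['tool_rot']).as_matrix())
g0=cur[0]-.0187*cur[1][:,2]; print(g0)
gE=np.array([.4283,-.3012,.15])
for i in range(1,12):
    f=i/11; R=Ro.from_euler('z',-60*f,degrees=True).as_matrix()@cur[1]
    rel(tcp_of(((1-f)*g0[0]+f*gE[0],(1-f)*g0[1]+f*gE[1],g0[2]),R),R)
RE=Rtool(20,75)
for z in [.2,.15,.10]: rel(tcp_of((gE[0],gE[1],z),RE),RE)
save('top','top6.png');save('wrist','wrist6.png')
import cv2
a=cv2.imread('pics/top6.png')[140:250,270:440]; cv2.imwrite('pics/top6c.png',cv2.resize(a,None,fx=4,fy=4,interpolation=cv2.INTER_CUBIC))
E
```

```text
t 11.95 q [-0.45   0.094  2.054  1.198  1.648 -0.626] tcp [0.545  0.1061 0.2865] F [ 0.13 -0.48 -1.93] w 0.06072890212551205
[[ 0.047  0.985  0.167]
 [ 0.258 -0.174  0.95 ]
 [ 0.965 -0.002 -0.262]]
[0.5418549  0.08834704 0.29137616]
row [-0.96 -0.23 -3.55] [-0.092  0.     0.025]
row [-1.93 -0.46 -7.11] [-0.184  0.     0.05 ]
row [ -2.9   -0.69 -10.69] [-0.276  0.001  0.075]
row [ -3.88  -0.93 -14.28] [-0.367  0.001  0.1  ]
row [ -4.86  -1.18 -17.89] [-0.459  0.001  0.125]
row [ -5.84  -1.43 -21.51] [-0.551  0.001  0.15 ]
row [ -6.83  -1.69 -25.14] [-0.643  0.001  0.175]
row [ -7.82  -1.96 -28.79] [-0.735  0.002  0.2  ]
row [ -8.81  -2.24 -32.45] [-0.827  0.002  0.224]
row [ -9.81  -2.54 -36.12] [-0.919  0.002  0.249]
row [-10.81  -2.85 -39.8 ] [-1.011  0.002  0.274]
row [-19.62  -2.83 -37.4 ] [-1.011  0.004  0.271]
row [-24.45  -2.82 -36.09] [-1.011  0.004  0.271]
row [-29.27  -2.81 -34.78] [-1.011  0.004  0.271]
```

View pics/top6c.png

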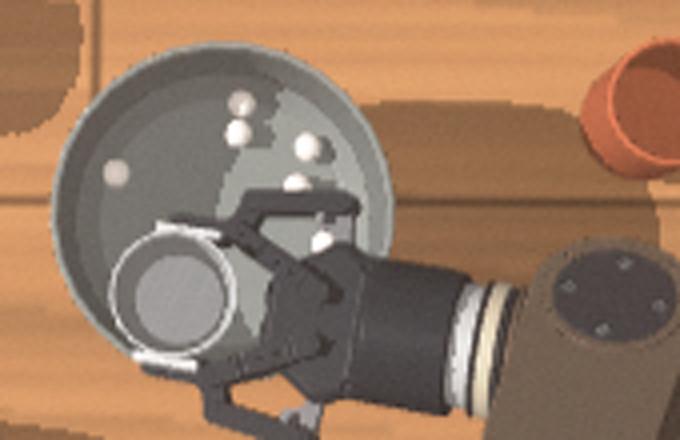

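View pics/wrist6.png

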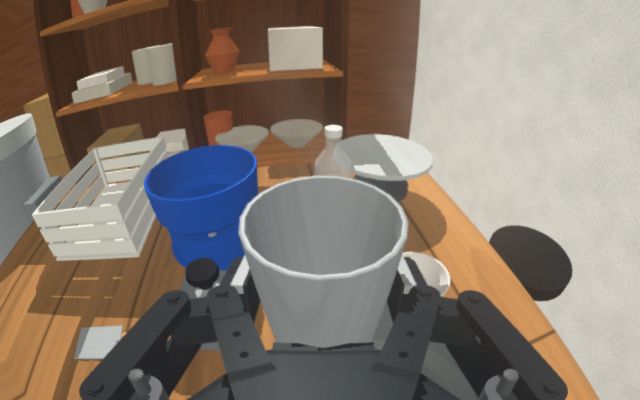

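Request:
send_rows(
  steps=[
    [[-0.5,-0.1,-1.8],[-0.046,0,0.012]],
    [[-1.45,-0.35,-5.3],[-0.14,0,0.038]],
    [[-2.4,-0.6,-8.9],[-0.23,0,0.062]],
    [[-3.4,-0.8,-12.5],[-0.32,0,0.087]],
    [[-4.4,-1.05,-16.1],[-0.413,0,0.112]],
    [[-5.35,-1.3,-19.7],[-0.505,0,0.137]],
    [[-6.3,-1.55,-23.3],[-0.597,0,0.162]],
    [[-7.3,-1.8,-27],[-0.69,0,0.187]],
    [[-8.3,-2.1,-30.6],[-0.781,0,0.212]],
    [[-9.3,-2.4,-34.3],[-0.873,0,0.237]],
    [[-10.8,-2.85,-39.8],[-1.011,0,0.274]],
    [[-15,-2.85,-38.6],[-1.011,0.002,0.273]],
    [[-19.6,-2.83,-37.4],[-1.011,0.004,0.271]],
    [[-24.45,-2.82,-36.1],[-1.011,0.004,0.271]],
    [[-29.3,-2.81,-34.8],[-1.011,0.004,0.271]],
    [[-29.3,-2.81,-34.8],[-1.011,0.004,0.271]],
    [[-29.3,-2.81,-34.8],[-1.011,0.004,0.271]],
  ],
)

```text
t: 14.18
tcp_pos: [0.4461, -0.2963, 0.0968]
tool_rot: [-2.3, -0.408, -1.77]
contact_force: [0.3, -0.7, -0.6]
grip_width: 0.0604
```

```bash
python3 - <<'E'
from g import *
show()
c=save('side','side7.png')
s=status.observe();cur=(s['tcp_pos'],Ro.from_rotvec(s['tool_rot']).as_matrix())
RE=Rtool(20,75); gE=np.array([.4283,-.3012])
for z in [.07,.052,.0475]: rel(tcp_of((gE[0],gE[1],z),RE),RE)
E
```

```text
t 14.175 q [-1.278  0.331  2.26   1.386  1.379 -1.012] tcp [ 0.4461 -0.2963  0.0968] F [ 0.28 -0.73 -0.57] w 0.06040830104483503
[[ 0.24   0.342  0.908]
 [ 0.09  -0.94   0.33 ]
 [ 0.967  0.003 -0.256]]
row [-3.13 -0.21  0.81] [ 0.001 -0.002  0.005]
row [-4.87 -0.22  1.27] [ 0.001 -0.002  0.005]
row [-5.31 -0.22  1.38] [ 0.001 -0.002  0.005]
```

View pics/side7.png

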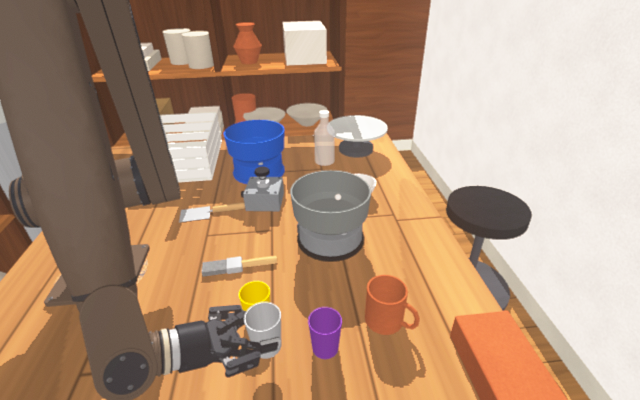

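Request:
send_rows(
  steps=[
    [[-1.5,-0.1,0.4],[0,0,0]],
    [[-3.1,-0.2,0.8],[0,0,0]],
    [[-4.2,-0.2,1.1],[0,0,0]],
    [[-4.9,-0.2,1.3],[0,0,0]],
    [[-5.15,-0.2,1.35],[0,0,0]],
    [[-5.35,-0.2,1.38],[0,0,0]],
    [[-5.35,-0.2,1.38],[0,0,0]],
    [[-5.35,-0.2,1.38],[0,0,0]],
  ],
)

```text
t: 15.22
tcp_pos: [0.4451, -0.294, 0.042]
tool_rot: [-2.295, -0.408, -1.774]
contact_force: [1.1, 0.8, 7.1]
grip_width: 0.0609
```

```bash
python3 - <<'E'
from g import *
show()
E
```

```text
t 15.225 q [-1.279  0.478  2.234  1.41   1.364 -1.133] tcp [ 0.4451 -0.294   0.042 ] F [1.1  0.83 7.05] w 0.0608676239242077
[[ 0.236  0.343  0.909]
 [ 0.088 -0.939  0.332]
 [ 0.968  0.002 -0.252]]
```

Request:
send_rows(
  steps=[
    [[0,0,0],[0,0,0]],
    [[0,0,0],[0,0,0]],
    [[0,0,0],[0,0,0]],
    [[0,0,0],[0,0,0]],
    [[0,0,0],[0,0,0]],
    [[0,0,0],[0,0,0]],
  ],
  fingers=95,
)

```text
t: 15.98
tcp_pos: [0.4445, -0.2936, 0.0396]
tool_rot: [-2.301, -0.407, -1.767]
contact_force: [0.3, 0.6, -0.2]
grip_width: 0.081
```

```bash
python3 - <<'E'
from g import *
show()
save('wrist','wrist8.png')
E
```

```text
t 15.975 q [-1.279  0.479  2.235  1.409  1.358 -1.134] tcp [ 0.4445 -0.2936  0.0396] F [ 0.27  0.63 -0.18] w 0.08101966548198762
[[ 0.242  0.343  0.908]
 [ 0.089 -0.939  0.331]
 [ 0.966  0.    -0.258]]
```

View pics/wrist8.png

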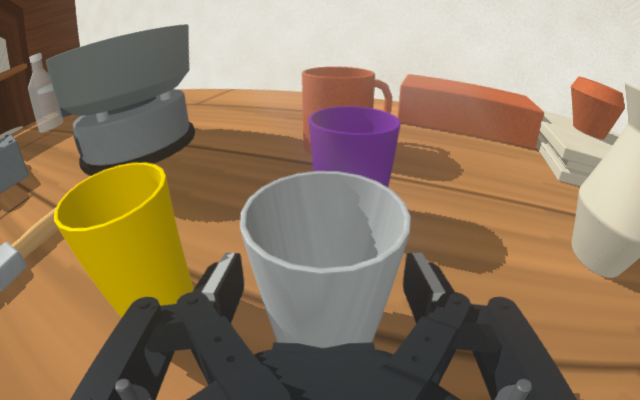

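Request:
send_rows(
  steps=[
    [[0,0,-1.5],[0,0,0]],
    [[0,0,-4],[0,0,0]],
    [[0,0,-8],[0,0,0]],
    [[0,0,-13],[0,0,0]],
    [[3,0,-14.5],[0,-0.1,0]],
    [[8,0,-15.8],[0,-0.28,0]],
    [[13,0,-17],[0,-0.46,0]],
    [[18,0,-18.5],[0,-0.6,0]],
    [[22,0,-19.5],[0,-0.6,0]],
    [[22,0,-19.5],[0,-0.6,0]],
    [[22,0,-19.5],[0,-0.6,0]],
  ],
)

```text
t: 17.4
tcp_pos: [0.3199, -0.3382, 0.3013]
tool_rot: [-2.794, -0.492, -1.035]
contact_force: [-0.1, -0.1, 0.0]
grip_width: 0.0812
```

```bash
python3 - <<'E'
from g import *
show()
save('top','top9.png'); save('side','side9.png')
rel((.46,-.12,.33),Rtool(40,0)); rel((.411,.281,.2),Rtool(60,0))
E
```

```text
t 17.4 q [-1.407 -0.298  2.14   0.698  1.484 -0.315] tcp [ 0.3199 -0.3382  0.3013] F [-0.05 -0.07  0.02] w 0.08118983273845533
[[ 0.713  0.342  0.612]
 [ 0.258 -0.94   0.224]
 [ 0.651 -0.001 -0.759]]
row [ 17.52 -15.71  11.22] [ 0.12  -0.704 -0.336]
row [ 15.84 -55.02  27.13] [ 0.244 -0.682 -0.67 ]
```

View pics/side9.png

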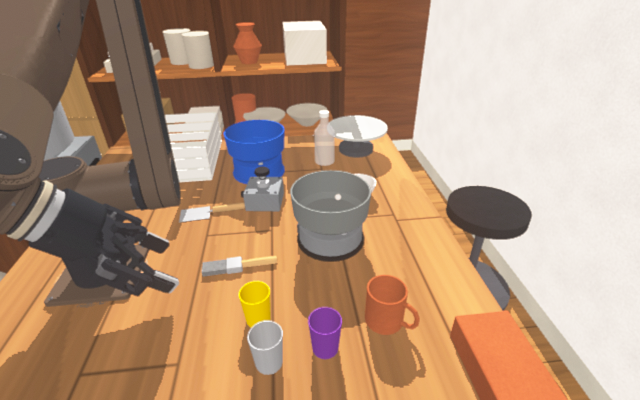

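View pics/top9.png

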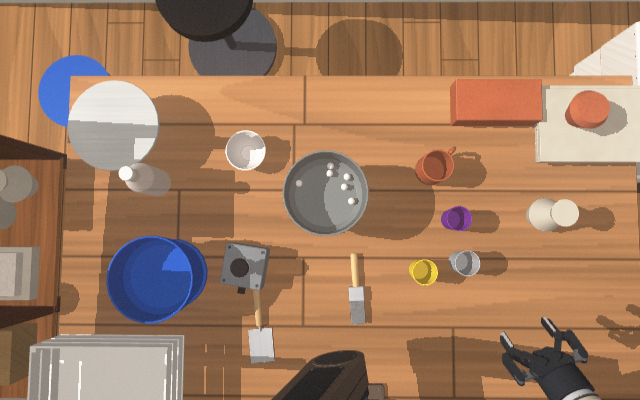

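Request:
send_rows(
  steps=[
    [[3,-2.5,2],[0.02,-0.12,-0.06]],
    [[6,-5.2,3.8],[0.04,-0.25,-0.12]],
    [[9,-8,5.7],[0.06,-0.38,-0.18]],
    [[12,-10.8,7.6],[0.08,-0.5,-0.24]],
    [[15,-13.5,9.5],[0.1,-0.62,-0.3]],
    [[17.5,-15.7,11.2],[0.12,-0.704,-0.336]],
    [[17.4,-20,13],[0.135,-0.702,-0.37]],
    [[17.2,-25,15],[0.15,-0.7,-0.41]],
    [[17,-30,17],[0.165,-0.697,-0.455]],
    [[16.8,-35,19],[0.18,-0.694,-0.5]],
    [[16.6,-40,21],[0.2,-0.691,-0.545]],
    [[16.3,-45,23],[0.215,-0.688,-0.59]],
    [[16,-50,25],[0.23,-0.685,-0.63]],
    [[15.84,-55,27.1],[0.244,-0.682,-0.67]],
    [[15.84,-55,27.1],[0.244,-0.682,-0.67]],
    [[15.84,-55,27.1],[0.244,-0.682,-0.67]],
  ],
  fingers=0,
)

```text
t: 19.5
tcp_pos: [0.4105, 0.2791, 0.1984]
tool_rot: [2.716, 1.57, -0.007]
contact_force: [-0.1, -0.7, -0.1]
grip_width: -0.0001
```

```bash
python3 - <<'E'
from g import *
show()
save('top','top10.png'); save('side','side10.png'); save('wrist','wrist10.png')
rel((.411,.281,.125),Rtool(60,0))
E
```

```text
t 19.5 q [ 0.395 -0.08   2.036 -0.006  1.189  0.92 ] tcp [0.4105 0.2791 0.1984] F [-0.1  -0.69 -0.06] w -7.43027154888452e-05
[[ 0.499  0.867 -0.001]
 [ 0.867 -0.499 -0.006]
 [-0.006  0.002 -1.   ]]
row [ 0.2 -0.2  7.5] [ 0.004  0.003 -0.001]
```

View pics/side10.png

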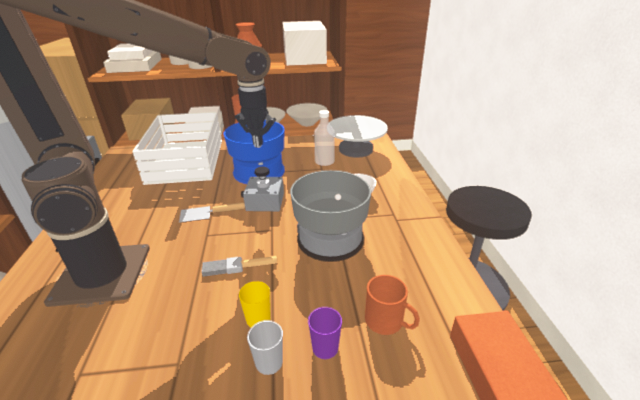

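View pics/wrist10.png

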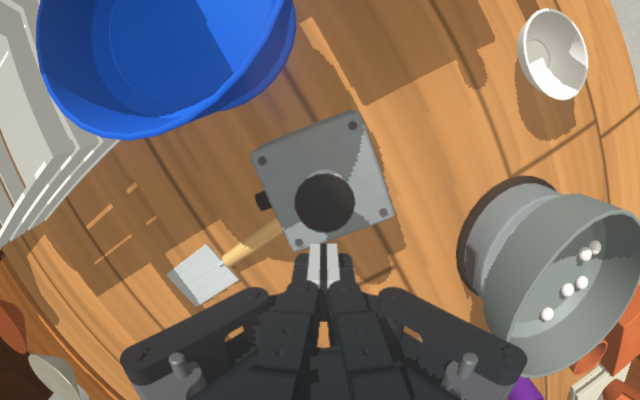

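```bash
python3 - <<'E'
from g import *
c=eyes.camera('wrist'); K=c['intrinsics']; R=np.array(c['R']); t=np.array(c['t'])
def fr(px):
    dx,dy=px[0]-K[0][2],px[1]-K[1][2]; rr=np.hypot(dx,dy); th=rr/K[0][0]
    d=np.array([np.sin(th)*dx/rr,np.sin(th)*dy/rr,np.cos(th)]); return R.T@d
o=-R.T@t
for px in [(324.5,202.5),(295,203),(354,203),(324,172),(324,233)]:
    d=fr(px); print(px,(o+d*(.12-o[2])/d[2]).round(4))
c=eyes.camera('side'); s=status.observe(); print(proj(c,s['tcp_pos']),proj(c,(.411,.281,.12)))
c=eyes.camera('top'); print(proj(c,(.411,.281,.12)))
E
```

```text
(324.5, 202.5) [0.4153 0.2818 0.12  ]
(295, 203) [0.3956 0.2928 0.12  ]
(354, 203) [0.4346 0.2701 0.12  ]
(324, 172) [0.4269 0.3026 0.12  ]
(324, 233) [0.4022 0.2599 0.12  ]
[257.97282531 145.41966084] [260.487162   168.84702475]
[238.28931377 267.51601609]
```

Request:
send_rows(
  steps=[
    [[0.3,0.1,2],[0,0,0]],
    [[0.3,0.1,4.5],[0,0,0]],
    [[0.3,0.1,6.4],[0,0,0]],
    [[0.3,0.1,7.3],[0,0,0]],
    [[0.3,0.1,7.3],[0,0,0]],
    [[0.3,0.1,7.3],[0,0,0]],
    [[0.3,0.1,7.3],[0,0,0]],
  ],
)

```text
t: 20.68
tcp_pos: [0.4143, 0.2817, 0.128]
tool_rot: [2.716, 1.57, 0.002]
contact_force: [-0.5, 0.0, 0.3]
grip_width: -0.0002
```

```bash
python3 - <<'E'
from g import *
show()
E
```

```text
t 20.675 q [ 0.397  0.014  2.084 -0.006  1.042  0.922] tcp [0.4143 0.2817 0.128 ] F [-0.45  0.05  0.32] w -0.00015219960207714289
[[ 0.499  0.867  0.003]
 [ 0.867 -0.499 -0.004]
 [-0.002  0.005 -1.   ]]
```

Request:
send_rows(
  steps=[
    [[0,0,0.4],[0,0,0]],
    [[0,0,0.8],[0,0,0]],
    [[0,0,1.0],[0,0,0]],
    [[0,0,1.0],[0,0,0]],
    [[0,0,1.0],[0,0,0]],
  ],
)

```text
t: 21.3
tcp_pos: [0.4138, 0.2816, 0.1174]
tool_rot: [2.716, 1.57, -0.001]
contact_force: [-1.6, -0.1, 5.0]
grip_width: -0.0002
```

```bash
python3 - <<'E'
from g import *
show()
E
```

```text
t 21.3 q [ 0.397  0.029  2.091 -0.006  1.021  0.922] tcp [0.4138 0.2816 0.1174] F [-1.55 -0.1   5.05] w -0.00016222792735005588
[[ 0.499  0.867  0.002]
 [ 0.867 -0.499 -0.004]
 [-0.003  0.004 -1.   ]]
```

Request:
send_rows(
  steps=[
    [[0,0,0.3],[0,0,0]],
    [[0,0,0.6],[0,0,0]],
    [[0,0,0.8],[0,0,0]],
    [[0,0,0.8],[0,0,0]],
    [[0,0,0.8],[0,0,0]],
  ],
)

```text
t: 21.92
tcp_pos: [0.4139, 0.2816, 0.1095]
tool_rot: [2.716, 1.57, -0.001]
contact_force: [-2.9, -1.3, 6.9]
grip_width: 0.0002
```

```bash
python3 - <<'E'
from g import *
show()
c=save('side','side11.png'); print(proj(c,(.413,.281,.108)),proj(c,(.413,.281,.08)))
a=cv2.imread('pics/side11.png')[120:220,220:310]; cv2.imwrite('pics/side11c.png',cv2.resize(a,None,fx=6,fy=6,interpolation=cv2.INTER_CUBIC))
show()
c=save('wrist','wrist11.png'); 
show()
E
```

```text
t 21.925 q [ 0.397  0.041  2.095 -0.005  1.005  0.922] tcp [0.4139 0.2816 0.1095] F [-2.93 -1.29  6.91] w 0.00024302355213621813
[[ 0.499  0.867  0.002]
 [ 0.867 -0.499 -0.004]
 [-0.003  0.004 -1.   ]]
[261.52477244 172.18976113] [262.41292871 179.94473769]
t 21.975 q [ 0.397  0.041  2.095 -0.005  1.005  0.922] tcp [0.4138 0.2816 0.1095] F [-2.08 -0.24  6.62] w 0.00020389527229277383
[[ 0.499  0.867  0.002]
 [ 0.867 -0.499 -0.004]
 [-0.003  0.004 -1.   ]]
t 22.025 q [ 0.397  0.041  2.095 -0.005  1.005  0.922] tcp [0.4139 0.2816 0.1095] F [-1.87 -0.37  6.56] w -8.736242156391082e-05
[[ 0.499  0.867  0.002]
 [ 0.867 -0.499 -0.004]
 [-0.003  0.004 -1.   ]]
```

View pics/side11c.png

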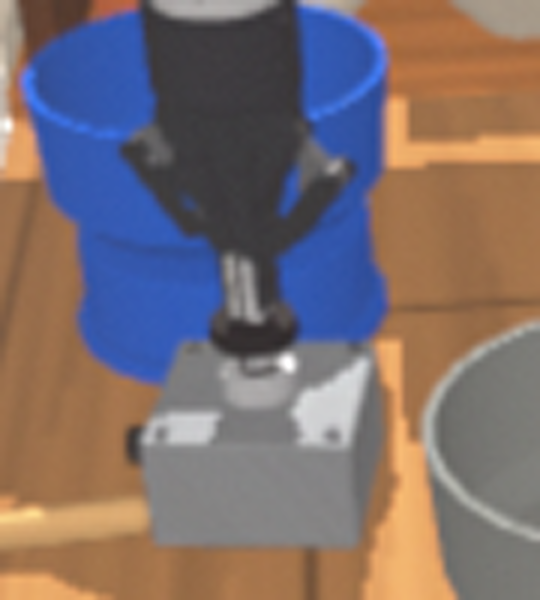

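View pics/wrist11.png

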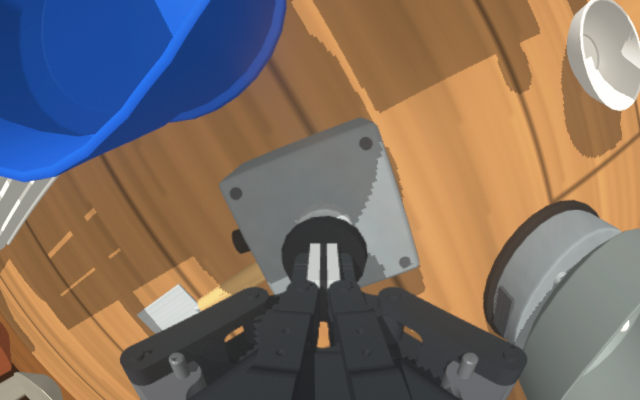

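Request:
send_rows(
  steps=[
    [[0,0,0.1],[0,0,0]],
    [[0,0,0.2],[0,0,0]],
    [[0,0,0.2],[0,0,0]],
    [[0,0,0.2],[0,0,0]],
    [[0,0,0.2],[0,0,0]],
    [[0,0,0.2],[0,0,0]],
    [[0,0,0.2],[0,0,0]],
    [[0,0,0.2],[0,0,0]],
    [[0,0,0.2],[0,0,0]],
    [[0,0,0.2],[0,0,0]],
    [[0,0,0.2],[0,0,0]],
    [[0,0,0.2],[0,0,0]],
  ],
)

```text
t: 23.52
tcp_pos: [0.4138, 0.2816, 0.1076]
tool_rot: [2.716, 1.57, -0.001]
contact_force: [-2.0, -0.3, 8.6]
grip_width: 0.0002
```

```bash
python3 - <<'E'
from g import *
show()
c=save('side','side12.png')
a=cv2.imread('pics/side12.png')[160:200,240:290]; cv2.imwrite('pics/side12c.png',cv2.resize(a,None,fx=12,fy=12,interpolation=cv2.INTER_CUBIC))
show(); save('top','top12.png'); show()
E
```

```text
t 23.525 q [ 0.397  0.044  2.096 -0.005  1.001  0.922] tcp [0.4138 0.2816 0.1076] F [-2.   -0.33  8.55] w 0.0002446096536151281
[[ 0.499  0.867  0.002]
 [ 0.867 -0.499 -0.004]
 [-0.003  0.004 -1.   ]]
t 23.575 q [ 0.397  0.044  2.096 -0.005  1.001  0.922] tcp [0.4139 0.2816 0.1076] F [-1.64 -0.98  7.53] w 1.4658405097236564e-05
[[ 0.499  0.867  0.002]
 [ 0.867 -0.499 -0.004]
 [-0.003  0.004 -1.   ]]
t 23.625 q [ 0.397  0.044  2.096 -0.005  1.001  0.922] tcp [0.4138 0.2816 0.1076] F [-2.05 -0.64  7.74] w -0.000297763761896695
[[ 0.499  0.867  0.002]
 [ 0.867 -0.499 -0.004]
 [-0.003  0.004 -1.   ]]
```

View pics/side12c.png

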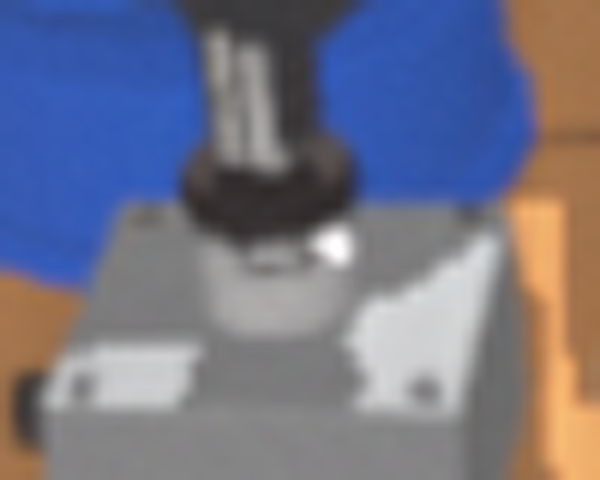

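View pics/top12.png

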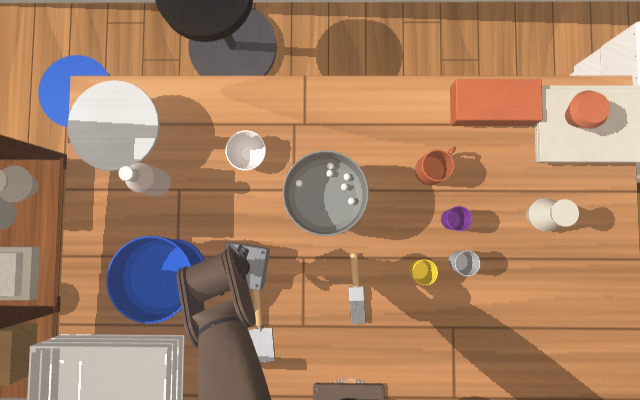

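View pics/side12.png

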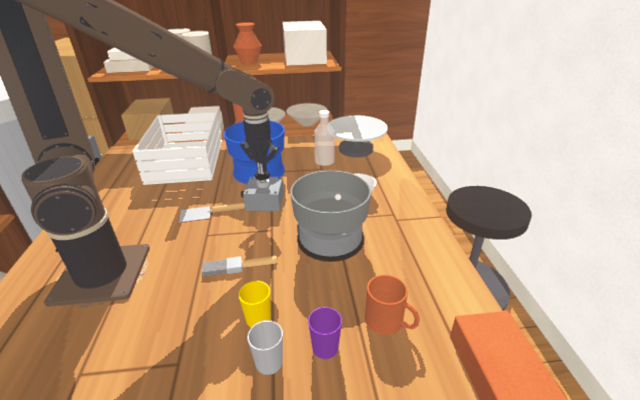

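```bash
python3 - <<'E'
from g import *
print(workorder.job_done()); show()
E
```

```text
the job is handed in; nothing more can be done
None
the job is handed in; nothing more can be done
```

I handed the job in at about 23.6 s, and every check I could make suggests it was done as asked. No verdict is reported, and I could not read the state after handing in.

- **Pouring:** I gripped the steel beaker from the side and rolled it over the grey mill. The last top picture shows all six balls in the bowl.
- **Beaker:** It stands empty and upright on the bench, back about where it started, with the fingers well clear of it.
- **Bystanders:** The mug, the white bowl and the purple and yellow cups look unmoved in the same picture.
- **Plunger:** The shut fingers are pressing it, and held it for over a second before I handed in.
    - **Depth:** The fingertips read 107.6 mm above the bench, which is about 12.4 mm of travel.
    - **Force:** The upward force was 7.5 to 8.6 N, against 7.7 N expected at half travel. By the spring figures that is about 11.5 to 14.5 mm, so within the 8 to 16 mm allowed.
    - **Ring:** The rubber ring appears to touch the collar in the side picture, though that is coarse at this resolution.

No check failed. The only disagreement was about 1 to 2 mm between the force and position readings of the travel. It was clearest just before the last 2 mm press, at about 9 mm by force and 10.5 mm by position.

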